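Clamp the tent peg in the V-block

ROBOT

A 6-joint arm with a two-finger parallel gripper is mounted at the origin on the work surface. World frame = base frame: x ahead of the robot, y to its left, z up, the work surface at z = 0. Lengths are in m, angles in rad, forces in N, time in s.
With the tool pointing down it reaches from about 0.35 to 0.85 m from the base axis. Payload 8.1 kg.
Tool frame: the origin (TCP) lies midway between the tips of the shut fingers; the grasp point (between the pads) lies 19 mm behind it; z points along the fingers, y is the direction in which the jaws open and shut (so a half turn about z gives the same grasp; the last joint's range is limited). The gripper opens to 93 mm and grips with 3 to 60 N. Pads are 15 mm wide; open, the fingers measure 128 mm over their backs; the gripper's body (75 mm by 188 mm) begins 65 mm behind the grasp point.
Start: joints at [1.259, 0.13, 1.488, -0, 1.523, -0.085], TCP at [0.135, 0.585, 0.219] pointing down, gripper open.
Joint ranges: [-2.96, 2.96], [-0.89, 2.26], [0.02, 2.5], [-1.34, 4.48], [0, 2.73], [-2.66, 2.66]. Speed limits (rad/s): [2.39, 2.39, 2.79, 3.14, 3.14, 3.14].

INTERFACE

Orientations are given as a rotation vector (axis times angle).
In Python, from plant import robot gives the robot as it stands. The module is installed in compiled form; this text tells all that it offers.
- The arm moves only by the shell command python3 -m pendant 'ROWS' [FORCE]. ROWS is JSON, a list of rows, each an object with "translation": the shift along the tool's x, y, z in mm, a list of three; "twist": the turn, a rotation vector about the tool's x, y, z in rad, a list of three; "grip": the opening, from -1 (shut) to 1 (fully open). A call has exactly 10 rows; each row shifts and turns the pose as measured when the row begins, along the tool's axes as they then stand; what a row does not reach is not made up. A row lasts 1/10 s, in which the tool goes at most 50 mm and 8.59 degrees, less where a joint would pass 70% of its speed; a pose out of reach is approached as far as the arm can. A call is refused whole if a number of a shift passes 50 or a number of a turn 0.15, either way. A call with a gripper value outside its range is refused whole. The fingers move at their own pace and stop on an object; FORCE is the grip in N (left out, the last holds). Time passes only in rows, so rows that do not move let the fingers close, or fill a call up. It gives the time, the measured TCP pose, the force and the opening at its end, in the units of the state.
- robot.read_state(): the state, without advancing time (a new reading comes with each control period).
- robot.read_camera(name): name is "scene" or "top" or "wrist"; returns (picture, depth): 420x560x3 uint8, red, green, blue; 420x560 float32, m along the optical axis (not along the pixel's ray), 0 where there is no reading.
- robot.camera_info(name): a dict with "vertical_fov" (degrees; the focal length in pixels is half the picture's height over the tangent of half this angle, whatever the lens; pixels are square), "cx", "cy" (the principal point, pixels), "cam_to_world" (4x4, takes a point from camera to world coordinates). Camera axes: x right, y up, looking along -z (the intrinsics and any distortion apply to the point x, -y, -z); pixel columns grow to the right and rows downward; lengths in m; the calibration is good to about 2 mm. The wrist camera is an equidistant fisheye: a pixel r from the principal point sees the ray r / f radians off the axis. A picture is of the moment at which its call begins: read the wrist's pose just before it. camera_info takes no time and is no camera call; for the wrist camera it gives the pose at the moment of the call.
- robot.close_job(): hands the job in, once; it reports no verdict.
The state is a dict: "t": time; "q": joint angles; "dq": joint speeds; "joint_torque": joint torques, N m; "tool_pos": TCP position; "orientation": TCP orientation; "force": force on the tool from outside, world axes, zero at the start; "wrist_torque": the same for the moment, N m; "opening": finger opening in m.
Only numpy, scipy, OpenCV 4.12 (cv2) and the standard library are available. Lean on these libraries where they do the work, as an engineer would, in place of code of your own. Each camera call takes 0.05 s, during which the arm holds its last target. There are 200 camera calls.

TASK

Take the thick round-headed tent peg out of the bamboo rack and lay it in the groove of the V-block, sliding it along until its tip is pressed gently but definitely home against the end stop, while the strap still stands open. Then let go of the peg, swing the clamp strap over and press its free end down until the rubber foot of its screw, which is set to a different depth each time, pinches the peg firmly but gently, and leave the strap bearing on it. Ram neither the groove, the stop nor the strap, and leave the other pegs and everything else on the desk where they are.

Things in the scene. Friction and masses are not known exactly. Their poses are not given: they have to be found in the camera images.
- peg: thick silver tent peg: round shank 12 mm thick, 170 mm long (last 12 mm taper to a 5 mm flat tip), flat round head 22 mm across, 6 mm thick; 50 to 100 g. Origin on the shank's axis, 85 mm from the tip and from the head, centre of mass within 3 mm of it; x along the shank to the tip (it may roll about x). Starts level in one of the rack's five slots, axis 55 mm above the desk, tip away from the robot
- peg_tip (a point): centre of the flat tip of the thick peg, on its axis
- rack: fixed bamboo rack, 190 (x) by 280 mm (y), x from -99 to 91. Two combs 12 mm thick along y, centred at x = -72 and +60 mm, each with five slots 16 mm wide at y = -110, -55, 0, 55, 110 mm. Slot floors 49 mm, comb tops 69 mm above the desk; between the combs only the base board, 8 mm high. Pegs lie along its x, in any slots, middle within 4 mm of x = 0
- hookpeg0: slim hook-ended peg, 8 mm in diameter, 170 mm long, in the rack; leave alone
- hookpeg1: another slim hook-ended peg in the rack; leave alone
- hookpeg2: another slim hook-ended peg in the rack; leave alone
- hookpeg3: another slim hook-ended peg in the rack; leave alone
- vblock: fixed V-block, 105 (x from -65 to 40) by 50 mm (y), on a base plate 12 mm high (x -65 to 60, y -65 to 65 mm). A 90 degree groove, 20 mm wide, 10 mm deep, runs along x. Origin on the seated peg's axis, 60 mm above the desk, 1.5 mm below the block's top; z up. At -x (robot side) it is open: 65 mm of shank and the head stick out free over the desk; stop at +x
- stop: fixed rigid steel end-stop plate, 40 mm wide, top 10 mm above the seated peg's axis. Origin on its inner face where the tip's centre bears when seated (40 mm in x from the V-block's origin); axes as the V-block's, +x is into the stop. The tip must bear on it with 2 to 20 N: aim for a forward push of about 8 N, as friction in the groove takes a share; over 20 N on the stop or 50 N on the groove is ramming
- strap (a joint): hinge angle of the steel clamp strap (rad): 0 level, positive as it opens, 1.57 upright, up to 2.2 (leaning to the V-block's +y side), down to -0.3. It meets the seated peg somewhere between -0.17 and +0.17, depending on the unmeasured setting of its pad screw. Stiff hinge (friction 0.15 N m, about 2 N at the free end): it stays at any angle where it is left, even just short of the peg
- strap_hinge (a point): point on the strap's hinge axis in mid strap width: at x = +12, y = +42, z = +16.5 mm in the V-block's frame; the axis runs along the V-block's x. Two cheek plates (4 mm thick, 14 mm wide in y, 85 mm high above the desk) hold it at x = -1 and +25 mm.
- strap_end (a point): point on the strap's outer face (top when closed), 80 mm from the hinge, mid width; swings with it. The strap is a flat bar 20 mm wide (along x), 5 mm thick, ending 88 mm from the hinge. The face looks to the V-block's +y when upright, up when closed (it then reaches to y = -46 mm): push on it from the +y side to swing it over and down. Force at the free end reaches the peg about doubled
- strap_pad: nut on the strap's outer face, 42 mm from the hinge, with the screw it carries: a rubber foot 14 mm across that hangs 2 to 14 mm below the strap's inner face, set differently each time and not measured; pressing does not turn it. The foot lands on the peg 28 mm from the stop: feel for it. A pinch of 5 to 20 N on the peg is proper; over 30 N crushes it
- pot: empty grey ceramic pot, 90 mm across, 85 mm high; leave alone
- puller: yellow plastic peg puller lying on the desk, 145 mm long, T handle 75 mm wide, 16 mm high; leave alone
- mallet: small hammer lying on the desk; leave alone
- wax: small amber jar, 60 mm across, 50 mm high; leave alone
There are look-alikes about, which are no part of the job. Of the things like the peg, leave any that is orange; of the rest the larger one is meant.

How it is judged:
By the outcome, as a careful person would: the job done as asked, in the order asked, and still so for the second after the job is handed in, with the robot touching nothing.
It also fails if it takes over 72 s, if anything falls off the work surface, if the arm or the gripper's body presses on something with over 40 N, if the wrist force passes 120 N, or if a joint passes its speed limit or range.

## Working session

There is one attempt and no reset: what is moved stays moved. The work goes in short steps, Python scripts to look and compute and a shell command to move; the robot and the scene stay as the last step left them, time stands still between calls to the robot, and variables do not carry over. Pictures are saved under pics/ and viewed, about 8 in all and at most 12, crops included, and the job is handed in when it is done.

```bash
mkdir -p pics
cat > h.py <<'E'
import numpy as np, cv2
from plant import robot
from scipy.spatial.transform import Rotation as R
def cam(n):
    i=robot.camera_info(n); p,d=robot.read_camera(n); return p,d,i
def pts(d,i,fish=False):
    H,W=d.shape; f=H/2/np.tan(np.radians(i["vertical_fov"])/2)
    v,u=np.mgrid[:H,:W]; x=(u-i["cx"])/f; y=(v-i["cy"])/f
    if fish:
        r=np.hypot(x,y)+1e-9; s=np.tan(np.minimum(r,1.5))/r; x=x*s; y=y*s
    P=np.stack([x*d,-y*d,-d,np.ones_like(d)],-1)@np.array(i["cam_to_world"]).T
    return P[...,:3]
def save(n,p): cv2.imwrite("pics/"+n,cv2.cvtColor(p,cv2.COLOR_RGB2BGR))
E
python3 - <<'E'
from h import *
s=robot.read_state();print(s)
for n in("top","scene"):
    p,d,i=cam(n);save(n+"0.png",p);np.savez("pics/"+n,p=p,d=d,P=pts(d,i));print(n,i)
E
```

```text
{'t': 0.0, 'q': array([ 1.25858838e+00,  1.31143605e-01,  1.48925172e+00,  6.66724946e-06,
        1.52299533e+00, -8.53984464e-02]), 'dq': array([-6.87717543e-05,  6.11769518e-04, -7.91411932e-04,  1.24318016e-04,
        1.71944404e-04, -6.31854400e-04]), 'joint_torque': array([-5.71476576e-04, -5.59867609e+01, -4.91733634e+01,  7.64935557e-02,
        3.62168450e-02, -1.57422060e-04]), 'tool_pos': array([0.13472538, 0.584108  , 0.21761307]), 'orientation': array([-3.55467819e-01, -3.12105228e+00,  2.76628826e-03]), 'force': array([-0.19927646,  0.40083853, -0.486513  ]), 'wrist_torque': array([-0.03455917, -0.00834665, -0.01544733]), 'opening': 0.09332281775627323}
top {'vertical_fov': 43.51368993090665, 'cx': 277.7647186322913, 'cy': 204.09016608748442, 'cam_to_world': array([[-0.00391304,  0.98870908, -0.1497967 ,  0.34948223],
       [-0.99989403, -0.001768  ,  0.01445021,  0.04247098],
       [ 0.01402221,  0.14983737,  0.98861122,  1.37090232],
       [ 0.        ,  0.        ,  0.        ,  1.        ]])}
scene {'vertical_fov': 50.09100916940029, 'cx': 283.7657958865359, 'cy': 210.071382257689, 'cam_to_world': array([[-1.92807862e-01, -7.26784676e-01,  6.59248939e-01,
         1.44278161e+00],
       [ 9.81236359e-01, -1.43206589e-01,  1.29101050e-01,
         2.11412970e-01],
       [ 5.80126795e-04,  6.71770726e-01,  7.40758905e-01,
         1.04383914e+00],
       [ 0.00000000e+00,  0.00000000e+00,  0.00000000e+00,
         1.00000000e+00]])}
```

View pics/top0.png

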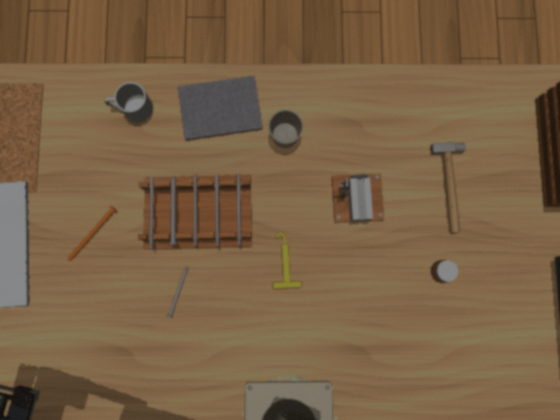

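View pics/scene0.png

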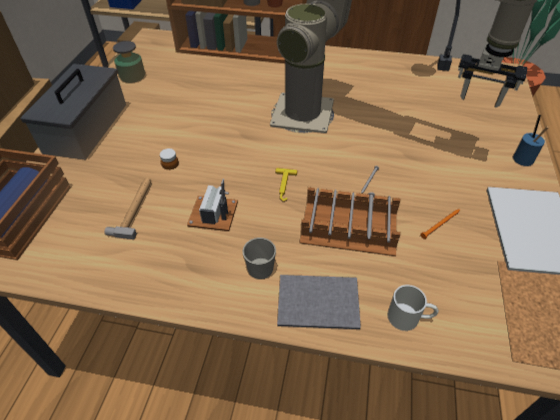

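The top view shows the rack at (145-250, 177-248) and the V-block at (333-383, 175-222), with its strap standing up at about (345, 190). The scene view shows both too. I'll measure next and crop the two together.

Run:
```python
from h import *
t=np.load("pics/top.npz");p,P=t["p"],t["P"]
c=np.hstack([cv2.resize(p[165:260,135:260],None,fx=4,fy=4,interpolation=cv2.INTER_CUBIC),cv2.resize(p[165:260,325:390],None,fx=4,fy=4,interpolation=cv2.INTER_CUBIC)])
s=np.load("pics/scene.npz");q=s["p"]
e=cv2.resize(q[175:255,180:405],None,fx=3.38,fy=3.38,interpolation=cv2.INTER_CUBIC);w=c.shape[1]
e=cv2.resize(e,(w,e.shape[0]*w//e.shape[1]))
c=np.vstack([c,e])[:600];save("crop.png",c)
# rack: brown
hsv=cv2.cvtColor(p,cv2.COLOR_RGB2HSV)
z=P[...,2]
for n,(a,b,u,v) in dict(rack=(165,260,135,260),vb=(165,235,325,395)).items():
    m=np.zeros(z.shape,np.uint8);m[a:b,u:v]=(z[a:b,u:v]>0.005)
    # cluster
    nl,l,st,_=cv2.connectedComponentsWithStats(m);k=1+np.argmax(st[1:,4])
    for zl in((.0055,.2),(.04,.2)):
        X=P[(l==k)&(z>zl[0])][:,:2]
        r=cv2.minAreaRect((X*1000).astype(np.float32));print(n,zl,r,len(X))
print("row profile: along rows of mid rack")
for r in(195,212,225):
    print(r,[ (u,round(float(P[r,u,1]),3),int(1000*z[r,u]),tuple(int(k) for k in p[r,u])) for u in range(145,250) if z[r,u]>.03])
```

```text
rack (0.0055, 0.2) ((489.0672607421875, 216.56349182128906), (286.0697021484375, 342.5389099121094), 1.1446077823638916) 6696
rack (0.04, 0.2) ((487.26361083984375, 208.42388916015625), (279.5882263183594, 328.52203369140625), 0.6984567642211914) 2454
vb (0.0055, 0.2) ((517.59619140625, -89.20271301269531), (165.98953247070312, 393.5079040527344), 29.059507369995117) 2329
vb (0.04, 0.2) ((480.0099792480469, -86.24330139160156), (115.73396301269531, 365.05859375), 40.089805603027344) 1061
row profile: along rows of mid rack
195 [(150, 0.345, 59, (99, 86, 80)), (151, 0.344, 53, (101, 94, 91)), (152, 0.34, 60, (99, 89, 82)), (171, 0.292, 59, (102, 88, 80)), (172, 0.29, 57, (103, 97, 94)), (173, 0.287, 59, (100, 95, 92)), (174, 0.285, 58, (88, 81, 80)), (175, 0.284, 48, (77, 64, 58)), (193, 0.238, 50, (107, 81, 66)), (194, 0.235, 56, (102, 90, 83)), (195, 0.232, 60, (91, 84, 79)), (196, 0.231, 50, (82, 70, 63)), (215, 0.182, 51, (105, 85, 73)), (216, 0.179, 57, (102, 93, 87)), (217, 0.177, 56, (97, 90, 86)), (237, 0.127, 51, (103, 87, 79)), (238, 0.124, 58, (104, 97, 93)), (239, 0.121, 5
[... 496 characters left out ...]
07, 87, 75)), (238, 0.123, 62, (105, 96, 90)), (239, 0.121, 52, (98, 91, 86))]
225 [(150, 0.342, 62, (102, 90, 84)), (151, 0.341, 57, (101, 93, 88)), (152, 0.339, 54, (96, 81, 75)), (171, 0.29, 59, (100, 88, 82)), (172, 0.288, 57, (102, 97, 94)), (173, 0.286, 58, (98, 94, 92)), (174, 0.283, 57, (85, 80, 76)), (193, 0.236, 53, (107, 81, 65)), (194, 0.234, 54, (104, 91, 85)), (195, 0.232, 51, (98, 92, 88)), (196, 0.229, 50, (85, 76, 71)), (215, 0.181, 58, (105, 81, 65)), (216, 0.178, 60, (103, 91, 84)), (217, 0.175, 60, (96, 88, 83)), (218, 0.173, 57, (86, 74, 66)), (237, 0.126, 56, (104, 82, 69)), (238, 0.123, 53, (101, 92, 87)), (239, 0.121, 56, (96, 90, 85)), (240, 0.118, 53, (94, 78, 69))]
```

View pics/crop.png

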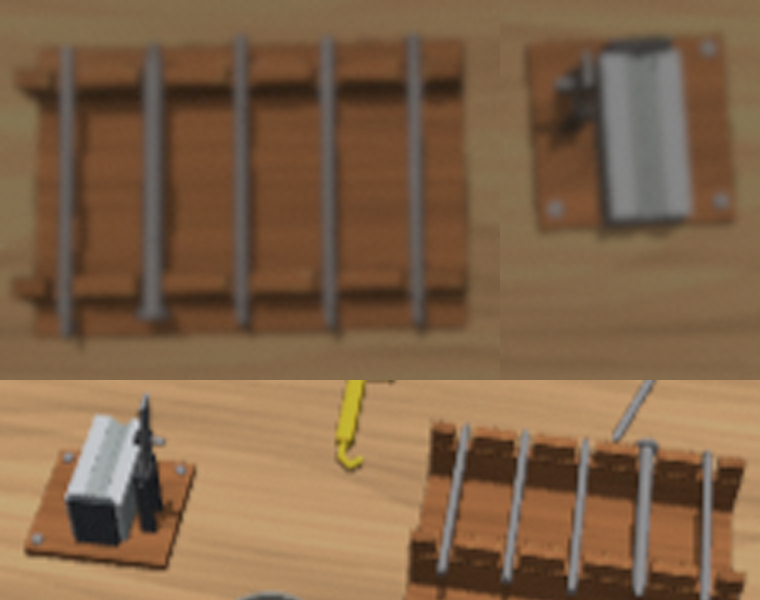

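The crop shows the thick round-headed peg second from the left in the top view, at column 173. It is at about y=0.287 with its head toward the robot. I'll work out the move to a point above it.

```bash
cat >> h.py <<'E'
def rel(target,yaw=None):
    """tool-frame shift (mm) and twist about tool z needed to reach TCP target with tool down and jaw axis at world yaw+90deg"""
    s=robot.read_state(); Rm=R.from_rotvec(s["orientation"])
    d=Rm.inv().apply(np.array(target)-s["tool_pos"])*1000
    print("t",round(s["t"],2),"tcp",s["tool_pos"].round(4),"F",s["force"].round(2),"open",round(s["opening"],4))
    print("axes x",Rm.as_matrix()[:,0].round(3),"y",Rm.as_matrix()[:,1].round(3),"z",Rm.as_matrix()[:,2].round(3))
    print("shift",d.round(1))
    if yaw is not None:
        sx=np.sign(Rm.as_matrix()[:,0]@[np.cos(yaw),np.sin(yaw),0])
        c,n=np.cos(yaw)*sx,np.sin(yaw)*sx
        T=np.array([[c,n,0],[n,-c,0],[0,0,-1]]) # columns x,y,z(down)
        tw=(Rm.inv()*R.from_matrix(T)).as_rotvec(); print("twist",tw.round(4))
E
python3 - <<'E'
from h import *
rel([.46,.287,.22],0.01)
t=np.load("pics/top.npz");p,P=t["p"],t["P"]
for r in range(178,222,6): print(r,[(u,int(1000*P[r,u,0]),int(1000*P[r,u,1]),int(1000*P[r,u,2])) for u in range(330,388,3)])
E
```

```text
t 0.1 tcp [0.1348 0.5842 0.2177] F [0.07 0.57 0.59] open 0.0929
axes x [-0.974  0.225  0.   ] y [ 0.225  0.974 -0.002] z [-0.    -0.002 -1.   ]
shift [-383.7 -216.4   -2. ]
twist [-0.0016 -0.0003 -0.2368]
178 [(330, 627, -116, -1), (333, 624, -123, 11), (336, 624, -130, 14), (339, 623, -138, 16), (342, 625, -147, 9), (345, 593, -132, 166), (348, 624, -162, 12), (351, 615, -164, 55), (354, 614, -170, 61), (357, 615, -178, 58), (360, 613, -185, 65), (363, 613, -192, 65), (366, 614, -201, 61), (369, 614, -208, 61), (372, 625, -227, 7), (375, 625, -235, 7), (378, 624, -241, 13), (381, 627, -252, 0), (384, 627, -261, -1), (387, 626, -268, 0)]
184 [(330, 609, -115, 6), (333, 609, -123, 9), (336, 609, -131, 9), (339, 607, -138, 17), (342, 595, -137, 79), (345, 581, -134, 153), (348, 587, -145, 121), (351, 599, -162, 60), (354, 598, -170, 63), (357, 600, -178, 56), (360, 600, -186, 54), (363, 600, -194, 56), (366, 598, -199, 65), (369, 599, -208, 61), (372, 608, -226, 10), (375, 608, -233, 12), (378, 608, -241, 13), (381, 610, -252, -1), (384, 610, -260, 0), (387, 611, -268, -1)]
190 [(330, 
[... 1929 characters left out ...]
(354, 522, -168, 58), (357, 522, -175, 63), (360, 523, -184, 54), (363, 523, -192, 54), (366, 522, -198, 59), (369, 523, -207, 53), (372, 528, -222, 17), (375, 529, -231, 9), (378, 528, -238, 16), (381, 528, -246, 13), (384, 530, -257, -1), (387, 530, -266, -2)]
220 [(330, 515, -115, -3), (333, 514, -122, 1), (336, 513, -128, 11), (339, 513, -137, 9), (342, 512, -143, 17), (345, 512, -152, 13), (348, 513, -160, 8), (351, 509, -163, 41), (354, 508, -169, 49), (357, 509, -178, 43), (360, 509, -186, 38), (363, 510, -194, 37), (366, 510, -203, 30), (369, 510, -211, 33), (372, 513, -223, 8), (375, 513, -230, 10), (378, 513, -239, 6), (381, 513, -246, 10), (384, 514, -256, 1), (387, 514, -264, 0)]
```

```bash
python3 -m pendant '[{"translation":[-38,-22,0],"twist":[0,0,-0.12],"grip":-0.14},{"translation":[-35,-27,0],"twist":[0,0,-0.117],"grip":-0.14},{"translation":[-33,-32,0],"twist":[0,0,0],"grip":-0.14},{"translation":[-33,-32,0],"twist":[0,0,0],"grip":-0.14},{"translation":[-33,-32,0],"twist":[0,0,0],"grip":-0.14},{"translation":[-33,-32,0],"twist":[0,0,0],"grip":-0.14},{"translation":[-33,-32,0],"twist":[0,0,0],"grip":-0.14},{"translation":[-33,-32,0],"twist":[0,0,0],"grip":-0.14},{"translation":[-30,-30,0],"twist":[0,0,0],"grip":-0.14},{"translation":[0,0,0],"twist":[0,0,0],"grip":-0.14}]' 30
python3 - <<'E'
from h import *
rel([.46,.287,.22],0.01)
p,d,i=cam("wrist");save("w1.png",p);P=pts(d,i,True);np.savez("pics/w1",p=p,d=d,P=P)
print(np.array(i["cam_to_world"]).round(3),i["vertical_fov"])
E
```

```text
t: 1.1
tool_pos: [0.4381, 0.294, 0.2124]
orientation: [0.038, -3.136, 0.012]
force: [-0.3, 0.0, 0.1]
opening: 0.0399
t 1.1 tcp [0.4381 0.294  0.2124] F [-0.28  0.02  0.14] open 0.0399
axes x [-1.    -0.024  0.005] y [-0.024  1.    -0.007] z [-0.005 -0.007 -1.   ]
shift [-21.7  -7.6  -7.7]
twist [-0.0074 -0.0052  0.0144]
[[-0.024 -0.964 -0.265  0.362]
 [ 1.    -0.026  0.001  0.293]
 [-0.008 -0.265  0.964  0.379]
 [ 0.     0.     0.     1.   ]] 65.70646984690485
```

View pics/w1.png

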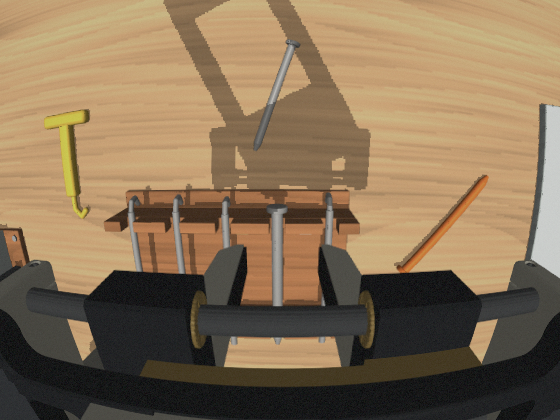

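The wrist view shows the peg centred between the fingers at column 277, with its head at (277, 209). A slimmer silver look-alike lies on the desk at (275, 95). I'll fit the peg axis.

```bash
cat >> h.py <<'E'
def ray(i,u,v,z):
    """fisheye pixel -> point on plane of height z"""
    f=210/np.tan(np.radians(i["vertical_fov"])/2); x=(np.asarray(u,float)-i["cx"])/f; y=(np.asarray(v,float)-i["cy"])/f
    r=np.hypot(x,y)+1e-9; k=np.sin(r)/r; D=np.stack([x*k,-y*k,-np.cos(r)],-1)
    C=np.array(i["cam_to_world"]); D=D@C[:3,:3].T; return C[:3,3]+D*((z-C[2,3])/D[...,2])[...,None]
E
python3 - <<'E'
from h import *
t=np.load("pics/w1.npz");p,d=t["p"],t["d"];i=robot.camera_info("wrist")
hsv=cv2.cvtColor(p,cv2.COLOR_RGB2HSV)
m=(hsv[...,1]<70)&(hsv[...,2]>60)
L=[]
for r in list(range(200,216))+list(range(220,300,8)):
    c=[u for u in range(255,305) if m[r,u]]
    if c:
        print(r,c[0],c[-1],d[r,277].round(3));L.append((r,(c[0]+c[-1])/2,len(c)))
L=np.array([l for l in L if l[0]>=220]);X=ray(i,L[:,1],L[:,0],.055);print(X.round(4))
k=np.polyfit(X[:,0],X[:,1],1);print("yaw",k[0])
hx=ray(i,277,206,.066)[0];print("head top",hx,ray(i,277,212,.066)[0])
for x in(.44,.47):print(x,np.polyval(k,x))
E
```

```text
204 271 281 0.341
205 268 285 0.338
206 267 286 0.333
207 267 287 0.329
208 267 287 0.325
209 266 287 0.324
210 266 287 0.324
211 267 286 0.325
212 267 286 0.325
213 270 284 0.324
214 271 282 0.331
215 271 282 0.331
220 272 282 0.332
228 272 282 0.334
236 272 282 0.337
244 272 282 0.34
252 272 282 0.341
260 272 282 0.345
268 272 282 0.348
276 272 282 0.349
284 272 282 0.351
292 272 282 0.355
[[0.4602 0.2892 0.055 ]
 [0.469  0.2894 0.055 ]
 [0.478  0.2896 0.055 ]
 [0.4871 0.2897 0.055 ]
 [0.4963 0.2899 0.055 ]
 [0.5058 0.2901 0.055 ]
 [0.5155 0.2903 0.055 ]
 [0.5254 0.2905 0.055 ]
 [0.5355 0.2907 0.055 ]
 [0.5459 0.2909 0.055 ]]
yaw 0.0195591794179678
head top 0.44231856856157903 0.448516636955436
0.44 0.2888107382114128
0.47 0.2893975135939518
```

```bash
python3 -c "
from h import *
rel([.493,.2899,.036],.0196)"
```

```text
t 1.15 tcp [0.4366 0.2955 0.2123] F [0.25 0.4  0.18] open 0.0405
axes x [-1.    -0.025  0.006] y [-0.025  1.    -0.006] z [-0.006 -0.007 -1.   ]
shift [-57.4  -5.9 175.9]
twist [-0.0065 -0.0064  0.0054]
```

```bash
python3 -m pendant '[{"translation":[-30,-3,0],"twist":[-0.007,-0.006,0.005],"grip":-0.14},{"translation":[-27,-3,10],"twist":[0,0,0],"grip":-0.14},{"translation":[0,0,40],"twist":[0,0,0],"grip":-0.14},{"translation":[0,0,40],"twist":[0,0,0],"grip":-0.14},{"translation":[0,0,30],"twist":[0,0,0],"grip":-0.14},{"translation":[0,0,20],"twist":[0,0,0],"grip":-0.14},{"translation":[0,0,15],"twist":[0,0,0],"grip":-0.14},{"translation":[0,0,0],"twist":[0,0,0],"grip":-0.14},{"translation":[0,0,0],"twist":[0,0,0],"grip":-0.14},{"translation":[0,0,0],"twist":[0,0,0],"grip":-0.14}]'
python3 -c "
from h import *
rel([.493,.2899,.036],.0196)"
```

```text
t: 2.15
tool_pos: [0.4893, 0.3001, 0.0524]
orientation: [0.042, -3.139, -0.007]
force: [-0.9, -0.7, 0.6]
opening: 0.0401
t 2.15 tcp [0.4893 0.3001 0.0524] F [-0.95 -0.73  0.65] open 0.0401
axes x [-1.    -0.027  0.002] y [-0.027  1.     0.004] z [-0.002  0.004 -1.   ]
shift [ -3.4 -10.3  16.4]
twist [ 0.0045 -0.0019  0.0074]
```

```bash
python3 -m pendant '[{"translation":[-2,-6,0],"twist":[0,0,0.007],"grip":-0.14},{"translation":[-2,-5,4],"twist":[0,0,0],"grip":-0.14},{"translation":[0,0,8],"twist":[0,0,0],"grip":-0.14},{"translation":[0,0,5],"twist":[0,0,0],"grip":-0.14},{"translation":[0,0,0],"twist":[0,0,0],"grip":-0.14},{"translation":[0,0,0],"twist":[0,0,0],"grip":-0.5},{"translation":[0,0,0],"twist":[0,0,0],"grip":-0.6},{"translation":[0,0,0],"twist":[0,0,0],"grip":-0.6},{"translation":[0,0,0],"twist":[0,0,0],"grip":-0.6},{"translation":[0,0,0],"twist":[0,0,0],"grip":-0.6}]'
python3 -c "
from h import *
rel([.493,.2899,.036],.0196)"
```

```text
t: 3.15
tool_pos: [0.497, 0.2894, 0.0382]
orientation: [-0.029, 3.137, 0.012]
force: [-0.0, -0.0, -0.3]
opening: 0.0188
t 3.15 tcp [0.497  0.2894 0.0382] F [-0.01 -0.02 -0.35] open 0.0188
axes x [-1.    -0.019 -0.004] y [-0.019  1.     0.007] z [ 0.004  0.007 -1.   ]
shift [4.  0.5 2.2]
twist [ 0.0073  0.0045 -0.0009]
```

```bash
python3 -m pendant '[{"translation":[3,0.5,2],"twist":[0.007,0.004,0],"grip":-0.6},{"translation":[0,0,0],"twist":[0,0,0],"grip":-0.9},{"translation":[0,0,0],"twist":[0,0,0],"grip":-0.9},{"translation":[0,0,0],"twist":[0,0,0],"grip":-0.9},{"translation":[0,0,0],"twist":[0,0,0],"grip":-0.9},{"translation":[0,0,-15],"twist":[0,0,0],"grip":-0.9},{"translation":[0,0,-30],"twist":[0,0,0],"grip":-0.9},{"translation":[0,0,-40],"twist":[0,0,0],"grip":-0.9},{"translation":[0,0,-45],"twist":[0,0,0],"grip":-0.9},{"translation":[0,0,-15],"twist":[0,0,0],"grip":-0.9}]' 30
python3 -c "
from h import *
rel([.44,-.195,.15],.05)"
```

```text
t: 4.15
tool_pos: [0.4905, 0.2886, 0.1854]
orientation: [0.029, -3.134, 0.006]
force: [0.2, -0.2, -0.4]
opening: 0.0111
t 4.15 tcp [0.4905 0.2886 0.1854] F [ 0.17 -0.19 -0.42] open 0.0111
axes x [-1.    -0.019  0.008] y [-0.019  1.    -0.004] z [-0.008 -0.004 -1.   ]
shift [  59.2 -482.4   37.6]
twist [-0.0035 -0.0078 -0.0312]
```

```bash
python3 -m pendant '[{"translation":[0,-40,-20],"twist":[-0.0035,-0.008,-0.02],"grip":-0.9},{"translation":[0,-44,-20],"twist":[0,0,0],"grip":-0.9},{"translation":[0,-47,-15],"twist":[0,0,0],"grip":-0.9},{"translation":[0,-49,0],"twist":[0,0,0],"grip":-0.9},{"translation":[0,-49,0],"twist":[0,0,0],"grip":-0.9},{"translation":[0,-49,0],"twist":[0,0,0],"grip":-0.9},{"translation":[0,-49,0],"twist":[0,0,0],"grip":-0.9},{"translation":[0,-49,0],"twist":[0,0,0],"grip":-0.9},{"translation":[0,-49,0],"twist":[0,0,0],"grip":-0.9},{"translation":[0,-49,0],"twist":[0,0,0],"grip":-0.9}]' 30
python3 -c "
from h import *
rel([.49,-.235,.25],.03)"
```

```text
t: 5.15
tool_pos: [0.511, -0.1906, 0.2605]
orientation: [-0.08, 3.118, 0.003]
force: [1.1, 0.6, -0.6]
opening: 0.0112
t 5.15 tcp [ 0.511  -0.1906  0.2605] F [ 1.14  0.62 -0.56] open 0.0112
axes x [-0.998 -0.051 -0.022] y [-0.051  0.999  0.001] z [ 0.022  0.003 -1.   ]
shift [ 23.5 -43.3   9.9]
twist [0.0017 0.0221 0.0213]
```

```bash
python3 -m pendant '[{"translation":[10,-20,5],"twist":[0.002,0.022,0.01],"grip":-0.9},{"translation":[10,-20,5],"twist":[0,0,0.01],"grip":-0.9},{"translation":[3,-4,0],"twist":[0,0,0],"grip":-0.9},{"translation":[0,0,0],"twist":[0,0,0],"grip":-0.9},{"translation":[0,0,0],"twist":[0,0,0],"grip":-0.9},{"translation":[0,0,0],"twist":[0,0,0],"grip":-0.9},{"translation":[0,0,0],"twist":[0,0,0],"grip":-0.9},{"translation":[0,0,0],"twist":[0,0,0],"grip":-0.9},{"translation":[0,0,0],"twist":[0,0,0],"grip":-0.9},{"translation":[0,0,0],"twist":[0,0,0],"grip":-0.9}]' 30
python3 - <<'E'
from h import *
rel([.49,-.235,.25],.03)
p,d,i=cam("wrist");save("w2.png",p);np.savez("pics/w2",p=p,d=d,P=pts(d,i,True),C=i["cam_to_world"])
E
```

```text
t: 6.15
tool_pos: [0.4895, -0.24, 0.2561]
orientation: [-0.043, 3.137, -0.005]
force: [0.5, -0.2, 0.0]
opening: 0.0108
t 6.15 tcp [ 0.4895 -0.24    0.2561] F [ 0.55 -0.15  0.01] open 0.0108
axes x [-1.    -0.027 -0.004] y [-0.027  1.    -0.003] z [ 0.004 -0.003 -1.   ]
shift [-0.6  5.   6.1]
twist [-0.0032  0.0041 -0.0026]
```

View pics/w2.png

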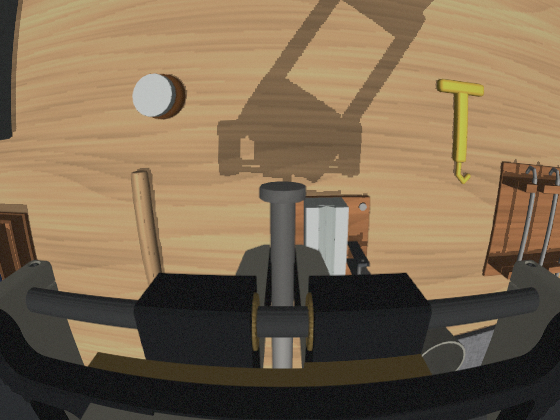

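The groove is at about column 328, rows 205-275, with the block's left and right edges at columns 305 and 348 and the strap at (358, 255). The held peg's head is at (283, 190). Next I'll fit the groove line.

Run:
```python
from h import *
t=np.load("pics/w2.npz");p,d,P=t["p"],t["d"],t["P"];i=robot.camera_info("wrist");i["cam_to_world"]=t["C"]
g=cv2.cvtColor(p,cv2.COLOR_RGB2GRAY)
for r in(196,200,204,220,240,260):print(r,g[r,298:356].tolist())
hsv=cv2.cvtColor(p,cv2.COLOR_RGB2HSV);m=(hsv[...,1]<40)&(g>70)
E=[]
for r in range(208,268,4):
    c=[u for u in range(298,358) if m[r,u]]
    if c: a=ray(i,np.array([c[0]-.5,c[-1]+.5]),np.array([r,r]),.0615);E.append(a);print(r,c[0],c[-1],a.round(4)[:,:2].tolist(),(P[r,312,2]*1000).round(),(P[r,328]*1000).round())
E=np.array(E);M=E.mean(1);k=np.polyfit(M[:,0],M[:,1],1);print("mid fit",k,"width",(E[:,0]-E[:,1])[:,1].mean())
print("col 312 rows",[(r,int(P[r,312,0]*1000),int(P[r,312,2]*1000),int(g[r,312])) for r in range(186,212,2)])
s=robot.read_state();z=s["tool_pos"][2]+.019
L=[]
for r in range(204,246,4):
    e=np.abs(np.diff(g[r,255:310].astype(int)));
    L.append([r,hsv[r,262,1],hsv[r,283,1],d[r,283]])
    c=[u for u in range(262,305) if hsv[r,u,1]<45]; print(r,c[0],c[-1],d[r,283].round(4),P[r,283].round(4))
```

```text
196 [85, 80, 81, 75, 74, 68, 66, 56, 47, 46, 44, 47, 48, 47, 41, 45, 48, 45, 44, 52, 50, 51, 47, 49, 48, 47, 50, 48, 44, 48, 47, 45, 46, 46, 48, 45, 49, 50, 46, 51, 48, 52, 48, 53, 48, 47, 45, 50, 46, 48, 46, 48, 53, 50, 48, 50, 48, 51]
200 [83, 80, 77, 80, 88, 89, 71, 75, 77, 77, 74, 75, 75, 73, 78, 76, 72, 72, 75, 73, 75, 76, 78, 76, 73, 75, 76, 76, 76, 73, 76, 78, 76, 74, 71, 75, 71, 73, 72, 73, 77, 75, 72, 72, 76, 84, 118, 119, 117, 116, 119, 119, 118, 120, 119, 123, 125, 127]
204 [124, 124, 121, 124, 123, 106, 71, 74, 70, 76, 76, 76, 79, 73, 74, 76, 78, 74, 72, 76, 73, 82, 82, 83, 85, 84, 78, 76, 79, 78, 77, 76, 74, 78, 78, 77, 73, 73, 72, 73, 75, 74, 77, 76, 76, 72, 74, 70, 88, 128, 129, 129, 128, 128, 128, 129, 128, 128]
220 [123, 126, 126, 124, 122, 108, 69, 102, 161, 193, 194, 192, 194, 193, 194, 194, 194, 193, 193, 192, 187, 167, 165, 162, 165, 162, 161, 160, 163, 167, 166, 166, 168, 167, 166, 166, 164, 173, 190, 194, 193, 195, 192, 193, 192, 193, 193, 192, 193, 183, 142, 114, 115, 112, 113, 113, 114, 111]
240 [118, 117, 115, 119, 114, 101, 75, 105, 164, 193, 194, 192, 192,
[... 1749 characters left out ...]
 106), (192, 505, 1, 108), (194, 508, 1, 112), (196, 509, 5, 41), (198, 509, 17, 75), (200, 510, 26, 78), (202, 510, 36, 76), (204, 510, 45, 74), (206, 510, 55, 73), (208, 510, 62, 194), (210, 513, 62, 193)]
204 271 304 0.1447 [ 0.449  -0.2411  0.2824]
208 271 304 0.1454 [ 0.4509 -0.241   0.2822]
212 271 304 0.147 [ 0.4531 -0.241   0.2812]
216 271 304 0.1476 [ 0.455  -0.2409  0.281 ]
220 271 304 0.1474 [ 0.4567 -0.2408  0.2818]
224 271 304 0.148 [ 0.4586 -0.2408  0.2817]
228 271 304 0.1483 [ 0.4605 -0.2407  0.2819]
232 271 304 0.1496 [ 0.4627 -0.2407  0.2812]
236 271 304 0.1504 [ 0.4647 -0.2406  0.281 ]
240 271 304 0.1494 [ 0.4661 -0.2406  0.2824]
244 271 304 0.1523 [ 0.469  -0.2405  0.2801]
```

Run:
```python
from h import *
t=np.load("pics/w2.npz");p,d,P=t["p"],t["d"],t["P"];i=robot.camera_info("wrist");i["cam_to_world"]=t["C"]
g=cv2.GaussianBlur(cv2.cvtColor(p,cv2.COLOR_RGB2GRAY),(1,5),0).astype(float)
def cr(r,a,b,T,up):
    for u in range(a,b):
        x,y=g[r,u],g[r,u+1]
        if (x<T<=y) if up else (x>=T>y): return u+(T-x)/(y-x)
    return np.nan
rows=np.arange(212,247,2);Q={}
for n,(a,b,T,up) in dict(L=(300,312,130,1),gl=(312,325,180,0),gr=(330,340,180,1),Rr=(342,352,130,0)).items():
    X=ray(i,np.array([cr(r,a,b,T,up) for r in rows]),rows,.0615);ok=~np.isnan(X[:,1]);k=np.polyfit(X[ok,0],X[ok,1],1);print(n,k[0].round(4),"y@.53",np.polyval(k,.53).round(4),"y@.575",np.polyval(k,.575).round(4),"std",np.std(X[ok,1]-np.polyval(k,X[ok,0])).round(5))
# strap pts
s=(P[...,2]>.068)&(P[...,2]<.2)
v,u=np.nonzero(s[225:300,345:385]);q=P[225:300,345:385][v,u];print("strap",len(q),q.min(0).round(3),q.max(0).round(3))
X=q[q[:,2]>.1];print(X[::max(1,len(X)//12)].round(3))
# peg head back edge
for r in range(180,202,2):print(r,P[r,283].round(4))
```

```text
L 0.0576 y@.53 -0.2128 y@.575 -0.2102 std 0.00031
gl 0.0458 y@.53 -0.1979 y@.575 -0.1958 std 0.00019
gr 0.0475 y@.53 -0.1776 y@.575 -0.1755 std 0.00011
Rr 0.0308 y@.53 -0.1618 y@.575 -0.1605 std 0.00013
strap 205 [ 0.568 -0.151  0.068] [ 0.587 -0.137  0.101]
[[ 0.575 -0.14   0.1  ]
 [ 0.574 -0.139  0.101]
 [ 0.576 -0.143  0.101]]
180 [ 0.4906 -0.2403  0.0005]
182 [ 0.4418 -0.2413  0.2681]
184 [ 0.4419 -0.2413  0.2725]
186 [ 0.4419 -0.2413  0.2775]
188 [ 0.442  -0.2413  0.2813]
190 [ 0.4419 -0.2413  0.286 ]
192 [ 0.4428 -0.2412  0.2858]
194 [ 0.4435 -0.2412  0.2864]
196 [ 0.4443 -0.2412  0.2869]
198 [ 0.4451 -0.2412  0.2871]
200 [ 0.4461 -0.2411  0.2866]
```

```bash
python3 -c "
from h import *
rel([.4701,-.1905,.08],.046)"
```

```text
t 6.2 tcp [ 0.4894 -0.24    0.2561] F [-0.25 -0.37 -0.3 ] open 0.0111
axes x [-1.    -0.027 -0.004] y [-0.027  1.    -0.003] z [ 0.004 -0.003 -1.   ]
shift [ 18.7  50.6 175.9]
twist [-0.0032  0.0041 -0.0187]
```

```bash
python3 -m pendant '[{"translation":[10,25,0],"twist":[-0.003,0.004,-0.018],"grip":-0.9},{"translation":[9,25,10],"twist":[0,0,0],"grip":-0.9},{"translation":[0,0,30],"twist":[0,0,0],"grip":-0.9},{"translation":[0,0,35],"twist":[0,0,0],"grip":-0.9},{"translation":[0,0,35],"twist":[0,0,0],"grip":-0.9},{"translation":[0,0,30],"twist":[0,0,0],"grip":-0.9},{"translation":[0,0,15],"twist":[0,0,0],"grip":-0.9},{"translation":[0,0,0],"twist":[0,0,0],"grip":-0.9},{"translation":[0,0,0],"twist":[0,0,0],"grip":-0.9},{"translation":[0,0,0],"twist":[0,0,0],"grip":-0.9}]' 30
python3 -c "
from h import *
rel([.4701,-.1905,.07],.046)"
```

```text
t: 7.2
tool_pos: [0.4696, -0.1895, 0.0986]
orientation: [-0.072, 3.136, -0.004]
force: [0.9, 0.4, -1.5]
opening: 0.0111
t 7.2 tcp [ 0.4696 -0.1895  0.0986] F [ 0.94  0.38 -1.51] open 0.0111
axes x [-0.999 -0.046 -0.004] y [-0.046  0.999 -0.003] z [ 0.005 -0.002 -1.   ]
shift [-0.3 -1.  28.6]
twist [-0.0025  0.0045  0.0002]
```

```bash
python3 -m pendant '[{"translation":[0,-1,0],"twist":[-0.0025,0.0045,0],"grip":-0.9},{"translation":[0,0,15],"twist":[0,0,0],"grip":-0.9},{"translation":[0,0,15],"twist":[0,0,0],"grip":-0.9},{"translation":[0,0,10],"twist":[0,0,0],"grip":-0.9},{"translation":[0,0,5],"twist":[0,0,0],"grip":-0.9},{"translation":[0,0,0],"twist":[0,0,0],"grip":-0.9},{"translation":[0,0,0],"twist":[0,0,0],"grip":-0.9},{"translation":[0,0,0],"twist":[0,0,0],"grip":-0.9},{"translation":[0,0,0],"twist":[0,0,0],"grip":-0.9},{"translation":[0,0,0],"twist":[0,0,0],"grip":-0.9}]' 30
python3 -c "
from h import *
rel([.4701,-.1905,.044],.046)"
```

```text
t: 8.2
tool_pos: [0.4738, -0.1929, 0.0557]
orientation: [-0.072, 3.133, -0.007]
force: [0.4, -0.2, -0.5]
opening: 0.0114
t 8.2 tcp [ 0.4738 -0.1929  0.0557] F [ 0.44 -0.16 -0.54] open 0.0114
axes x [-0.999 -0.046 -0.008] y [-0.046  0.999 -0.005] z [ 0.008 -0.004 -1.   ]
shift [ 3.6  2.6 11.7]
twist [-0.0048  0.008  -0.    ]
```

```bash
python3 -m pendant '[{"translation":[2,1.5,0],"twist":[-0.004,0.007,0],"grip":-0.9},{"translation":[1,1,1],"twist":[0,0,0],"grip":-0.9},{"translation":[0,0,1],"twist":[0,0,0],"grip":-0.9},{"translation":[0,0,1],"twist":[0,0,0],"grip":-0.9},{"translation":[0,0,1],"twist":[0,0,0],"grip":-0.9},{"translation":[0,0,1],"twist":[0,0,0],"grip":-0.9},{"translation":[0,0,1],"twist":[0,0,0],"grip":-0.9},{"translation":[0,0,1],"twist":[0,0,0],"grip":-0.9},{"translation":[0,0,1],"twist":[0,0,0],"grip":-0.9},{"translation":[0,0,1],"twist":[0,0,0],"grip":-0.9}]' 30
python3 -c "
from h import *
rel([.4701,-.1905,.041],.046);print(robot.read_state()['wrist_torque'])"
```

```text
t: 9.2
tool_pos: [0.4708, -0.1906, 0.0466]
orientation: [-0.072, 3.139, -0.002]
force: [-1.1, -0.7, -0.6]
opening: 0.0108
t 9.2 tcp [ 0.4708 -0.1906  0.0466] F [-1.13 -0.75 -0.62] open 0.0108
axes x [-0.999 -0.046 -0.001] y [-0.046  0.999 -0.001] z [ 0.001 -0.001 -1.   ]
shift [0.8 0.1 5.6]
twist [-0.0011  0.0014  0.0001]
[ 0.03074354  0.0584854  -0.06346421]
```

```bash
python3 -m pendant '[{"translation":[0,0,0],"twist":[0,0,0],"grip":-0.9},{"translation":[0,0,0.5],"twist":[0,0,0],"grip":-0.9},{"translation":[0,0,0.5],"twist":[0,0,0],"grip":-0.9},{"translation":[0,0,0.5],"twist":[0,0,0],"grip":-0.9},{"translation":[0,0,0.5],"twist":[0,0,0],"grip":-0.9},{"translation":[0,0,0.5],"twist":[0,0,0],"grip":-0.9},{"translation":[0,0,0.5],"twist":[0,0,0],"grip":-0.9},{"translation":[0,0,0.5],"twist":[0,0,0],"grip":-0.9},{"translation":[0,0,0.5],"twist":[0,0,0],"grip":-0.9},{"translation":[0,0,0.5],"twist":[0,0,0],"grip":-0.9}]' 30
python3 -c "
from h import *
rel([.4701,-.1905,.041],.046);print(robot.read_state()['wrist_torque'])"
```

```text
t: 10.2
tool_pos: [0.4709, -0.1905, 0.0418]
orientation: [-0.072, 3.139, -0.002]
force: [-0.6, -1.0, 0.2]
opening: 0.011
t 10.2 tcp [ 0.4709 -0.1905  0.0418] F [-0.56 -1.02  0.24] open 0.011
axes x [-0.999 -0.046 -0.002] y [-0.046  0.999 -0.001] z [ 0.002 -0.001 -1.   ]
shift [0.8 0.1 0.8]
twist [-0.001   0.0015  0.0002]
[0.1475058  0.0026385  0.02417409]
```

```bash
python3 -m pendant '[{"translation":[0,0,0.3],"twist":[0,0,0],"grip":-0.9},{"translation":[0,0,0.3],"twist":[0,0,0],"grip":-0.9},{"translation":[0,0,0.3],"twist":[0,0,0],"grip":-0.9},{"translation":[0,0,0.3],"twist":[0,0,0],"grip":-0.9},{"translation":[0,0,0.3],"twist":[0,0,0],"grip":-0.9},{"translation":[0,0,0.3],"twist":[0,0,0],"grip":-0.9},{"translation":[0,0,0.3],"twist":[0,0,0],"grip":-0.9},{"translation":[0,0,0.3],"twist":[0,0,0],"grip":-0.9},{"translation":[0,0,0],"twist":[0,0,0],"grip":-0.9},{"translation":[0,0,0],"twist":[0,0,0],"grip":-0.9}]' 30
python3 -c "
from h import *
rel([.4701,-.1905,.041],.046);print(robot.read_state()['wrist_torque'])"
```

```text
t: 11.2
tool_pos: [0.4714, -0.1902, 0.04]
orientation: [-0.073, 3.138, -0.001]
force: [-0.5, 1.9, 2.8]
opening: 0.0113
t 11.2 tcp [ 0.4714 -0.1902  0.04  ] F [-0.51  1.87  2.79] open 0.0113
axes x [-0.999 -0.046 -0.002] y [-0.046  0.999 -0.001] z [ 0.002 -0.001 -1.   ]
shift [ 1.3 -0.2 -1. ]
twist [-0.0007  0.0023  0.0004]
[0.19616621 0.10771671 0.06552396]
```

```bash
python3 -m pendant '[{"translation":[0,0.4,0],"twist":[0,0,0],"grip":-0.9},{"translation":[-1,0.3,0.2],"twist":[0,0,0],"grip":-0.9},{"translation":[-1.5,0,0.2],"twist":[0,0,0],"grip":-0.9},{"translation":[-1.5,0,0],"twist":[0,0,0],"grip":-0.9},{"translation":[-1.5,0,0],"twist":[0,0,0],"grip":-0.9},{"translation":[-1.5,0,0],"twist":[0,0,0],"grip":-0.9},{"translation":[-1.5,0,0],"twist":[0,0,0],"grip":-0.9},{"translation":[-1.5,0,0],"twist":[0,0,0],"grip":-0.9},{"translation":[-1,0,0],"twist":[0,0,0],"grip":-0.9},{"translation":[0,0,0],"twist":[0,0,0],"grip":-0.9}]' 30
python3 -c "
from h import *
rel([.4880,-.1897,.041],.046);print(robot.read_state()['wrist_torque'])"
```

```text
t: 12.2
tool_pos: [0.4839, -0.1895, 0.0403]
orientation: [-0.073, 3.137, -0.003]
force: [-1.4, 0.7, 3.0]
opening: 0.0109
t 12.2 tcp [ 0.4839 -0.1895  0.0403] F [-1.43  0.69  2.96] open 0.0109
axes x [-0.999 -0.046 -0.003] y [-0.046  0.999 -0.002] z [ 0.003 -0.002 -1.   ]
shift [-4.1 -0.4 -0.7]
twist [-0.0017  0.0032  0.0003]
[ 0.22132906  0.10894905 -0.01569   ]
```

```bash
python3 -m pendant '[{"translation":[-0.5,0,0],"twist":[0,0,0],"grip":-0.9},{"translation":[-0.4,0,0],"twist":[0,0,0],"grip":-0.9},{"translation":[-0.4,0,0],"twist":[0,0,0],"grip":-0.9},{"translation":[-0.4,0,0],"twist":[0,0,0],"grip":-0.9},{"translation":[-0.4,0,0],"twist":[0,0,0],"grip":-0.9},{"translation":[-0.4,0,0],"twist":[0,0,0],"grip":-0.9},{"translation":[-0.4,0,0],"twist":[0,0,0],"grip":-0.9},{"translation":[-0.4,0,0],"twist":[0,0,0],"grip":-0.9},{"translation":[-0.4,0,0],"twist":[0,0,0],"grip":-0.9},{"translation":[-0.4,0,0],"twist":[0,0,0],"grip":-0.9}]' 30
python3 -c "
from h import *
rel([.4880,-.1897,.041],.046);print(robot.read_state()['wrist_torque'])"
```

```text
t: 13.2
tool_pos: [0.4862, -0.1893, 0.0402]
orientation: [0.073, -3.14, 0.002]
force: [-4.6, 0.0, 5.8]
opening: 0.0107
t 13.2 tcp [ 0.4862 -0.1893  0.0402] F [-4.64  0.03  5.8 ] open 0.0107
axes x [-0.999 -0.046  0.001] y [-0.046  0.999 -0.001] z [-0.001 -0.001 -1.   ]
shift [-1.8 -0.5 -0.8]
twist [-0.0012 -0.0011  0.0003]
[0.26432839 0.6455618  0.0787051 ]
```

```bash
python3 -m pendant '[{"translation":[-0.4,0,0],"twist":[0,0,0],"grip":-0.9},{"translation":[-0.4,0,0],"twist":[0,0,0],"grip":-0.9},{"translation":[-0.4,0,0],"twist":[0,0,0],"grip":-0.9},{"translation":[-0.4,0,0],"twist":[0,0,0],"grip":-0.9},{"translation":[-0.4,0,0],"twist":[0,0,0],"grip":-0.9},{"translation":[-0.4,0,0],"twist":[0,0,0],"grip":-0.9},{"translation":[-0.4,0,0],"twist":[0,0,0],"grip":-0.9},{"translation":[-0.4,0,0],"twist":[0,0,0],"grip":-0.9},{"translation":[-0.4,0,0],"twist":[0,0,0],"grip":-0.9},{"translation":[-0.4,0,0],"twist":[0,0,0],"grip":-0.9}]' 30
python3 -c "
from h import *
rel([.4880,-.1897,.041],.046);print(robot.read_state()['wrist_torque'])"
```

```text
t: 14.2
tool_pos: [0.4862, -0.1893, 0.0402]
orientation: [0.072, -3.131, 0.0]
force: [-4.4, 0.5, 4.7]
opening: 0.0111
t 14.2 tcp [ 0.4862 -0.1893  0.0402] F [-4.45  0.48  4.74] open 0.0111
axes x [-0.999 -0.046  0.01 ] y [-0.046  0.999 -0.   ] z [-0.01  -0.001 -1.   ]
shift [-1.8 -0.5 -0.8]
twist [-0.0001 -0.0102  0.0001]
[ 0.15525037  0.66889285 -0.02431892]
```

```bash
python3 -m pendant '[{"translation":[-0.5,0,0],"twist":[0,-0.004,0],"grip":-0.9},{"translation":[-0.6,0,0],"twist":[0,-0.004,0],"grip":-0.9},{"translation":[-0.7,0,0],"twist":[0,-0.003,0],"grip":-0.9},{"translation":[-0.7,0,0],"twist":[0,-0.001,0],"grip":-0.9},{"translation":[-0.8,0,0],"twist":[0,-0.001,0],"grip":-0.9},{"translation":[-0.8,0,0],"twist":[0,-0.001,0],"grip":-0.9},{"translation":[-0.8,0,0],"twist":[0,-0.001,0],"grip":-0.9},{"translation":[-0.8,0,0],"twist":[0,-0.001,0],"grip":-0.9},{"translation":[-0.8,0,0],"twist":[0,-0.001,0],"grip":-0.9},{"translation":[-0.8,0,0],"twist":[0,-0.001,0],"grip":-0.9}]' 30
python3 - <<'E'
from h import *
rel([.4880,-.1897,.041],.046);print(robot.read_state()['wrist_torque'])
p,d,i=cam("scene");P=pts(d,i)
save("s2.png",cv2.resize(p[150:260,150:300],None,fx=5,fy=5,interpolation=cv2.INTER_CUBIC))
E
```

```text
t: 15.2
tool_pos: [0.4865, -0.1893, 0.0397]
orientation: [0.072, -3.134, -0.003]
force: [-5.7, 1.0, 7.3]
opening: 0.0109
t 15.2 tcp [ 0.4865 -0.1893  0.0397] F [-5.67  1.02  7.26] open 0.0109
axes x [-0.999 -0.046  0.007] y [-0.046  0.999  0.002] z [-0.007  0.001 -1.   ]
shift [-1.5 -0.5 -1.3]
twist [ 0.0018 -0.007  -0.0001]
[0.22598455 0.86196692 0.01370698]
```

View pics/s2.png

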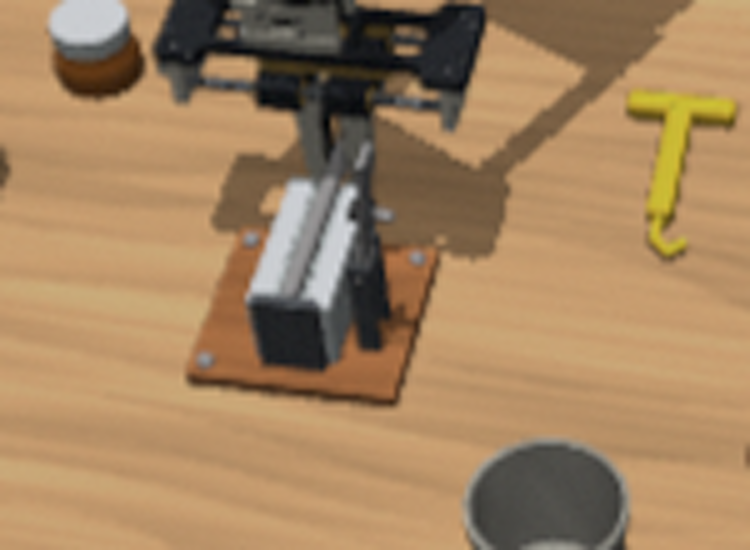

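The picture shows the peg lying in the groove with its tip at the end stop, about (290, 290), and the strap still upright. I'll push a little harder so it seats definitely.

```bash
python3 -m pendant '[{"translation":[-0.8,0,-0.1],"twist":[0,0,0],"grip":-0.9},{"translation":[-0.9,0,-0.1],"twist":[0,0,0],"grip":-0.9},{"translation":[-1.0,0,-0.1],"twist":[0,0,0],"grip":-0.9},{"translation":[-1.1,0,-0.1],"twist":[0,0,0],"grip":-0.9},{"translation":[-1.2,0,-0.1],"twist":[0,0,0],"grip":-0.9},{"translation":[-1.2,0,-0.1],"twist":[0,0,0],"grip":-0.9},{"translation":[-1.2,0,0],"twist":[0,0,0],"grip":-0.9},{"translation":[-1.2,0,0],"twist":[0,0,0],"grip":-0.9},{"translation":[-1.2,0,0],"twist":[0,0,0],"grip":-0.9},{"translation":[-1.2,0,0],"twist":[0,0,0],"grip":-0.9}]' 30
python3 - <<'E'
from h import *
rel([.4880,-.1897,.041],.046);print(robot.read_state()['wrist_torque'])
E
```

```text
t: 16.25
tool_pos: [0.4872, -0.1892, 0.0388]
orientation: [0.07, -3.111, -0.006]
force: [-7.4, 0.5, 8.2]
opening: 0.0106
t 16.25 tcp [ 0.4872 -0.1892  0.0388] F [-7.45  0.48  8.22] open 0.0106
axes x [-0.999 -0.045  0.029] y [-0.045  0.999  0.005] z [-0.03   0.003 -1.   ]
shift [-0.7 -0.5 -2.2]
twist [ 0.0046 -0.0295 -0.0007]
[ 0.18449569  1.28332216 -0.00790288]
```

```bash
python3 -m pendant '[{"translation":[-0.8,0,0],"twist":[0,0,0],"grip":-0.9},{"translation":[-0.3,0,0],"twist":[0,0,0],"grip":-0.75},{"translation":[0,0,0],"twist":[0,0,0],"grip":-0.6},{"translation":[0,0,0],"twist":[0,0,0],"grip":-0.4},{"translation":[0,0,0],"twist":[0,-0.01,0],"grip":-0.3},{"translation":[0,0,-10],"twist":[0,-0.015,0],"grip":-0.3},{"translation":[0,0,-30],"twist":[0,0,0],"grip":-0.3},{"translation":[0,0,-40],"twist":[0,0,0],"grip":-0.3},{"translation":[10,0,-45],"twist":[0,0,0],"grip":-0.3},{"translation":[10,0,-20],"twist":[0,0,0],"grip":-0.3}]' 30
python3 - <<'E'
from h import *
rel([.4600,-.1897,.2],.046)
p,d,i=cam("scene");q,e,j=cam("wrist");np.savez("pics/w3",p=q,d=e,P=pts(e,j,True),C=j["cam_to_world"])
save("s3.png",np.vstack([cv2.resize(p[150:260,180:300],(600,300),interpolation=cv2.INTER_CUBIC) [:,:],cv2.resize(q[150:300,200:420],(600,300))]))
E
```

```text
t: 17.25
tool_pos: [0.465, -0.1891, 0.1851]
orientation: [0.072, -3.131, -0.014]
force: [0.5, -1.2, -0.0]
opening: 0.0322
t 17.25 tcp [ 0.465  -0.1891  0.1851] F [ 0.55 -1.22 -0.04] open 0.0322
axes x [-0.999 -0.046  0.009] y [-0.046  0.999  0.009] z [-0.01   0.009 -1.   ]
shift [  5.1  -0.3 -14.9]
twist [ 0.0095 -0.0092 -0.0001]
```

View pics/s3.png

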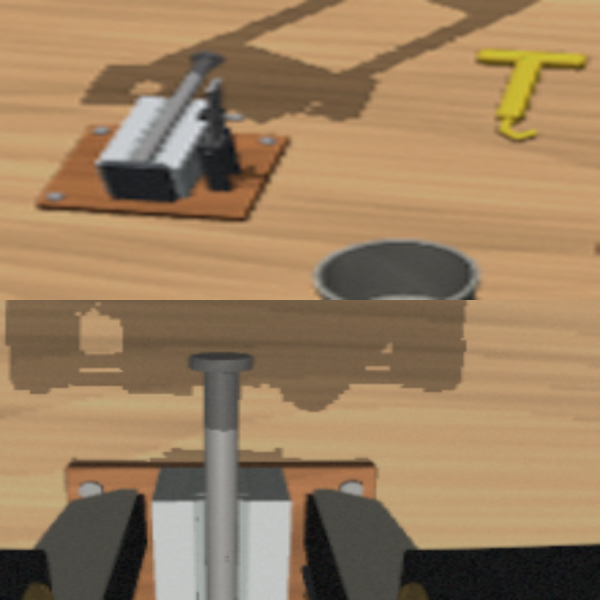

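The picture shows the peg lying in the groove with its tip end at the stop and its head overhanging, while the strap stands open. Next I'll shut the fingers and go round to the strap's +y side.

```bash
python3 -m pendant '[{"translation":[0,10,-30],"twist":[0.009,-0.009,0],"grip":-1},{"translation":[0,30,-5],"twist":[0,0,0],"grip":-1},{"translation":[0,35,0],"twist":[0,0,0],"grip":-1},{"translation":[-10,20,0],"twist":[0,0,0],"grip":-1},{"translation":[-35,0,0],"twist":[0,0,0],"grip":-1},{"translation":[-35,0,0],"twist":[0,0,0],"grip":-1},{"translation":[-25,0,0],"twist":[0,0,0],"grip":-1},{"translation":[-15,0,0],"twist":[0,0,0],"grip":-1},{"translation":[0,0,0],"twist":[0,0,0],"grip":-1},{"translation":[0,0,0],"twist":[0,0,0],"grip":-1}]' 20
python3 - <<'E'
from h import *
rel([.5828,-.0931,.140],.046)
p,d,i=cam("scene");P=pts(d,i)
save("s4.png",cv2.resize(p[150:260,180:300],(720,660),interpolation=cv2.INTER_CUBIC)[:600])
p,d,i=cam("top");P=pts(d,i);m=(P[...,2]>.09)&(P[...,2]<.19);v,u=np.nonzero(m[165:215,325:375]);print(P[165:215,325:375][v,u][:40].round(3).tolist())
E
```

```text
t: 18.35
tool_pos: [0.5818, -0.0836, 0.2123]
orientation: [0.069, -3.139, -0.006]
force: [1.3, -0.9, 0.7]
opening: 0.0004
t 18.35 tcp [ 0.5818 -0.0836  0.2123] F [ 1.3  -0.87  0.75] open 0.0004
axes x [-0.999 -0.044  0.001] y [-0.044  0.999  0.004] z [-0.002  0.004 -1.   ]
shift [-0.6 -9.8 72.2]
twist [ 0.0038 -0.0014 -0.0018]
[[0.584, -0.145, 0.126], [0.582, -0.145, 0.126], [0.575, -0.139, 0.151], [0.58, -0.145, 0.124], [0.58, -0.135, 0.112], [0.578, -0.137, 0.118], [0.575, -0.136, 0.139], [0.575, -0.138, 0.138], [0.578, -0.143, 0.122], [0.578, -0.146, 0.119], [0.579, -0.139, 0.102], [0.574, -0.137, 0.128], [0.575, -0.14, 0.126], [0.578, -0.14, 0.095], [0.575, -0.14, 0.111], [0.575, -0.142, 0.112], [0.576, -0.14, 0.091], [0.574, -0.142, 0.099]]
```

View pics/s4.png

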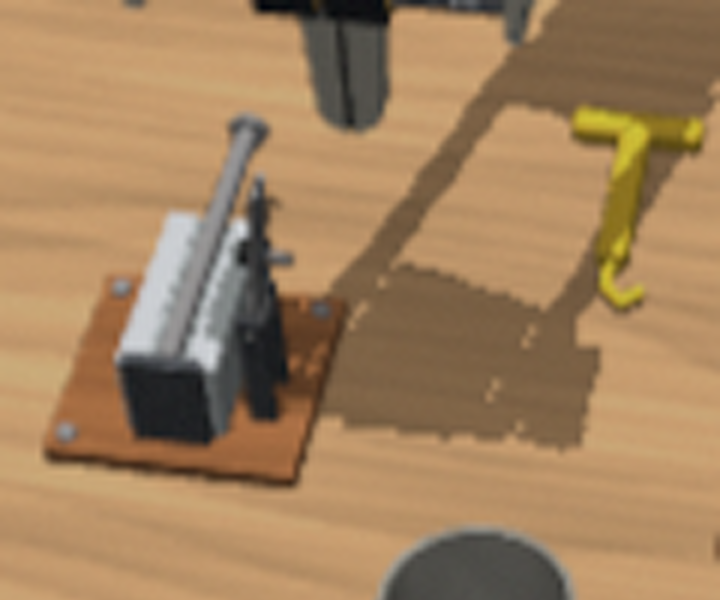

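The picture shows the strap upright at about (260, 230) with its screw sticking out to +y at (285, 258). The shut fingers are to its right. The next move is down to z=0.14, then across.

```bash
python3 -m pendant '[{"translation":[0,0,20],"twist":[0.004,-0.001,-0.002],"grip":-1},{"translation":[0,0,25],"twist":[0,0,0],"grip":-1},{"translation":[0,0,20],"twist":[0,0,0],"grip":-1},{"translation":[0,0,5],"twist":[0,0,0],"grip":-1},{"translation":[0,-5,0],"twist":[0,0,0],"grip":-1},{"translation":[0,-5,0],"twist":[0,0,0],"grip":-1},{"translation":[0,-3,0],"twist":[0,0,0],"grip":-1},{"translation":[0,0,0],"twist":[0,0,0],"grip":-1},{"translation":[0,0,0],"twist":[0,0,0],"grip":-1},{"translation":[0,0,0],"twist":[0,0,0],"grip":-1}]' 20
python3 - <<'E'
from h import *
rel([.5855,-.1501,.140],.046)
E
```

```text
t: 19.45
tool_pos: [0.5819, -0.1003, 0.1481]
orientation: [-0.067, 3.131, -0.005]
force: [-1.0, 0.0, -0.5]
opening: 0.0003
t 19.45 tcp [ 0.5819 -0.1003  0.1481] F [-1.02  0.01 -0.5 ] open 0.0003
axes x [-0.999 -0.043 -0.01 ] y [-0.043  0.999 -0.004] z [ 0.01  -0.003 -1.   ]
shift [ -1.4 -49.9   8.3]
twist [-0.0037  0.0101 -0.0031]
```

Now sweep it over. I'll keep z near 0.14 and move −y in small steps.

```bash
python3 -m pendant '[{"translation":[0,-5,3],"twist":[-0.003,0.01,-0.003],"grip":-1},{"translation":[0,-5,3],"twist":[0,0,0],"grip":-1},{"translation":[0,-5,2],"twist":[0,0,0],"grip":-1},{"translation":[0,-5,0],"twist":[0,0,0],"grip":-1},{"translation":[0,-5,0],"twist":[0,0,0],"grip":-1},{"translation":[0,-5,0],"twist":[0,0,0],"grip":-1},{"translation":[0,-5,0],"twist":[0,0,0],"grip":-1},{"translation":[0,-5,0],"twist":[0,0,0],"grip":-1},{"translation":[0,-5,0],"twist":[0,0,0],"grip":-1},{"translation":[0,-5,0],"twist":[0,0,0],"grip":-1}]' 20
python3 - <<'E'
from h import *
rel([.5883,-.2131,.140],.046)
E
```

```text
t: 20.45
tool_pos: [0.5842, -0.1525, 0.1386]
orientation: [0.075, -3.139, -0.004]
force: [0.3, 2.6, -0.8]
opening: 0.0005
t 20.45 tcp [ 0.5842 -0.1525  0.1386] F [ 0.33  2.64 -0.81] open 0.0005
axes x [-0.999 -0.048  0.002] y [-0.048  0.999  0.002] z [-0.002  0.002 -1.   ]
shift [ -1.2 -60.7  -1.5]
twist [ 0.0023 -0.002   0.0017]
```

```bash
python3 -m pendant '[{"translation":[0,-6,-1],"twist":[0.002,-0.002,0.001],"grip":-1},{"translation":[0,-6,0],"twist":[0,0,0],"grip":-1},{"translation":[0,-6,0],"twist":[0,0,0],"grip":-1},{"translation":[-1,-6,0],"twist":[0,0,0],"grip":-1},{"translation":[0,-6,0],"twist":[0,0,0],"grip":-1},{"translation":[0,-6,0],"twist":[0,0,0],"grip":-1},{"translation":[0,-6,0],"twist":[0,0,0],"grip":-1},{"translation":[0,-6,0],"twist":[0,0,0],"grip":-1},{"translation":[0,-6,0],"twist":[0,0,0],"grip":-1},{"translation":[0,-6,0],"twist":[0,0,0],"grip":-1}]' 20
python3 - <<'E'
from h import *
rel([.5887,-.2211,.12],.046)
E
```

```text
t: 21.45
tool_pos: [0.5885, -0.2193, 0.1405]
orientation: [-0.072, 3.14, -0.003]
force: [-0.0, -0.6, 0.2]
opening: 0.0006
t 21.45 tcp [ 0.5885 -0.2193  0.1405] F [-0.03 -0.61  0.2 ] open 0.0006
axes x [-0.999 -0.046 -0.001] y [-0.046  0.999 -0.002] z [ 0.001 -0.002 -1.   ]
shift [-0.1 -1.8 20.5]
twist [-0.0022  0.0011 -0.    ]
```

```bash
python3 -m pendant '[{"translation":[0,-1,4],"twist":[-0.002,0.001,0],"grip":-1},{"translation":[0,-1,4],"twist":[0,0,0],"grip":-1},{"translation":[0,0,4],"twist":[0,0,0],"grip":-1},{"translation":[0,0,4],"twist":[0,0,0],"grip":-1},{"translation":[0,0,4],"twist":[0,0,0],"grip":-1},{"translation":[0,0,4],"twist":[0,0,0],"grip":-1},{"translation":[0,0,4],"twist":[0,0,0],"grip":-1},{"translation":[0,0,3],"twist":[0,0,0],"grip":-1},{"translation":[0,0,3],"twist":[0,0,0],"grip":-1},{"translation":[0,0,3],"twist":[0,0,0],"grip":-1}]' 20
python3 - <<'E'
from h import *
rel([.5887,-.2211,.1],.046)
p,d,i=cam("scene")
save("s5.png",cv2.resize(p[150:260,180:300],(720,660),interpolation=cv2.INTER_CUBIC)[:600])
E
```

```text
t: 22.45
tool_pos: [0.5892, -0.2231, 0.1011]
orientation: [-0.071, 3.139, -0.004]
force: [-0.3, -2.5, 1.3]
opening: 0.0006
t 22.45 tcp [ 0.5892 -0.2231  0.1011] F [-0.3  -2.53  1.26] open 0.0006
axes x [-0.999 -0.045 -0.001] y [-0.045  0.999 -0.002] z [ 0.002 -0.002 -1.   ]
shift [0.4 2.  1.1]
twist [-0.0024  0.0015 -0.0005]
```

View pics/s5.png

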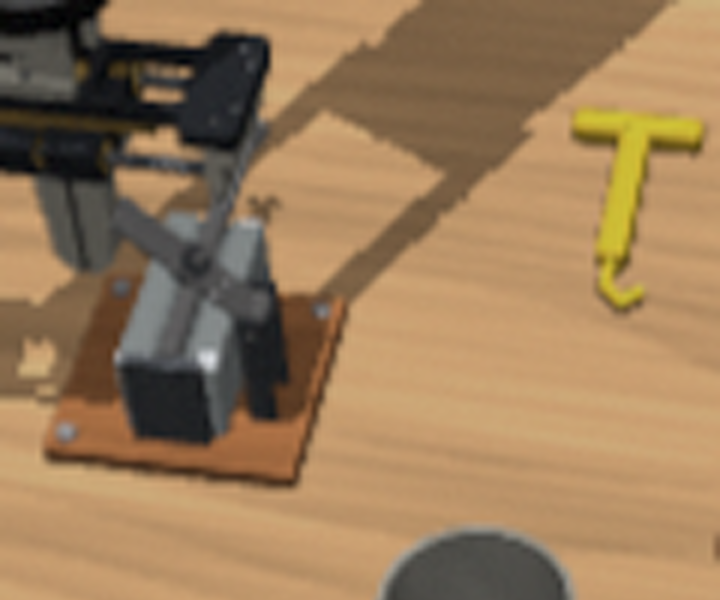

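The picture shows the finger at (80, 255) standing just beyond the strap's end at (120, 210), so it missed the end instead of pressing on it. I'll rise, shift back to +y by about 16 mm and press again.

```bash
python3 -m pendant '[{"translation":[0,-2,-4],"twist":[-0.002,0.001,0],"grip":-1},{"translation":[0,-2,-15],"twist":[0,0,0],"grip":-1},{"translation":[0,0,-20],"twist":[0,0,0],"grip":-1},{"translation":[0,0,-15],"twist":[0,0,0],"grip":-1},{"translation":[0,8,-5],"twist":[0,0,0],"grip":-1},{"translation":[0,8,0],"twist":[0,0,0],"grip":-1},{"translation":[0,2,0],"twist":[0,0,0],"grip":-1},{"translation":[0,0,0],"twist":[0,0,0],"grip":-1},{"translation":[0,0,0],"twist":[0,0,0],"grip":-1},{"translation":[0,0,0],"twist":[0,0,0],"grip":-1}]' 20
python3 - <<'E'
from h import *
rel([.5881,-.2081,.12],.046)
p,d,i=cam("scene");P=pts(d,i)
c=P[150:230,190:240].reshape(-1,3);ex=np.array([.999,.046]);ey=np.array([-.046,.999])
w=(c[:,:2]-[.575,-.1857]);s=w@ex;y=w@ey;z=c[:,2]
m=(s>4)&(s<20)&(z>.066)&(z<.135)&(y<35)&(y>-60)
for a,b in sorted(zip(y[m],z[m]))[::max(1,m.sum()//25)]:print(round(a*1000) if 0 else (round(float(a)*1000),round(float(b)*1000)),end=" ")
E
```

```text
t: 23.5
tool_pos: [0.5873, -0.2057, 0.1627]
orientation: [0.073, -3.138, -0.005]
force: [0.1, -0.1, -0.4]
opening: 0.0005
t 23.5 tcp [ 0.5873 -0.2057  0.1627] F [ 0.07 -0.07 -0.39] open 0.0005
axes x [-0.999 -0.047  0.003] y [-0.047  0.999  0.003] z [-0.003  0.003 -1.   ]
shift [-0.8 -2.6 42.7]
twist [ 0.0033 -0.0026  0.0008]
```

```bash
python3 -m pendant '[{"translation":[0,-2,8],"twist":[0.003,-0.002,0],"grip":-1},{"translation":[0,0,8],"twist":[0,0,0],"grip":-1},{"translation":[0,0,8],"twist":[0,0,0],"grip":-1},{"translation":[0,0,6],"twist":[0,0,0],"grip":-1},{"translation":[0,0,5],"twist":[0,0,0],"grip":-1},{"translation":[0,0,5],"twist":[0,0,0],"grip":-1},{"translation":[0,0,5],"twist":[0,0,0],"grip":-1},{"translation":[0,0,4],"twist":[0,0,0],"grip":-1},{"translation":[0,0,4],"twist":[0,0,0],"grip":-1},{"translation":[0,0,4],"twist":[0,0,0],"grip":-1}]' 20
python3 - <<'E'
from h import *
rel([.5881,-.2101,.095],.046)
p,d,i=cam("scene");P=pts(d,i)
c=P[150:230,190:240].reshape(-1,3);ex=np.array([.999,.046]);ey=np.array([-.046,.999])
w=(c[:,:2]-[.575,-.1857]);s=w@ex*1000;y=w@ey*1000;z=c[:,2]*1000
m=(s>4)&(s<20)&(z>66)&(z<135)&(y<35)&(y>-60)
print([(round(a),round(b)) for a,b in sorted(zip(y[m].tolist(),z[m].tolist()))[::max(1,m.sum()//25)]])
save("s6.png",cv2.resize(p[150:260,180:300],(720,660),interpolation=cv2.INTER_CUBIC)[:600])
E
```

```text
t: 24.55
tool_pos: [0.5891, -0.2244, 0.107]
orientation: [-0.062, 3.133, -0.038]
force: [-0.8, -4.7, 4.3]
opening: 0.0004
t 24.55 tcp [ 0.5891 -0.2244  0.107 ] F [-0.76 -4.68  4.3 ] open 0.0004
axes x [-0.999 -0.04  -0.007] y [-0.04   0.999 -0.025] z [ 0.008 -0.024 -1.   ]
shift [ 0.5 14.6 11.7]
twist [-0.0245  0.0068 -0.0062]
[(-43, 117), (-38, 132), (-33, 108), (-29, 103), (-27, 106), (-24, 103), (-23, 101), (-22, 101), (-20, 98), (-16, 100), (-13, 99), (-7, 97), (-5, 96), (-1, 97), (1, 68), (4, 67), (8, 107), (9, 93), (11, 96), (13, 93), (16, 90), (20, 84), (24, 83), (27, 86), (30, 84), (33, 84)]
```

View pics/s6.png

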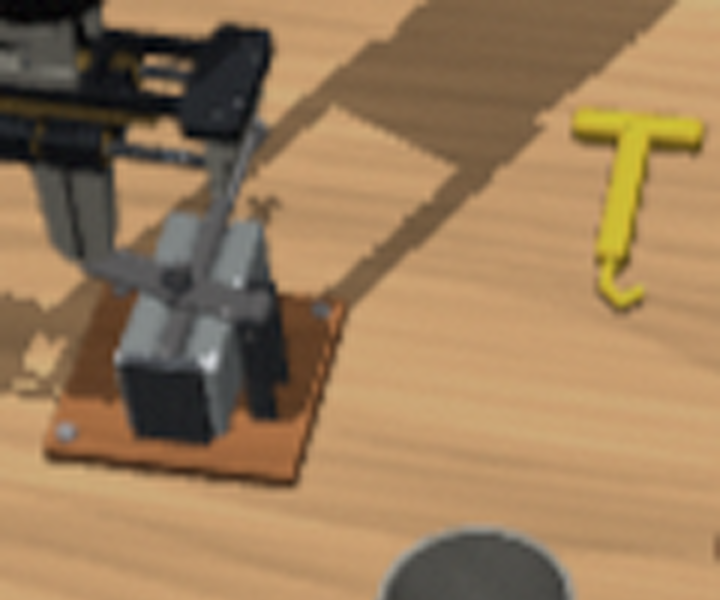

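The strap is now at about 0.35 rad in the picture, running from (260, 300) to (100, 270), and the finger has slid to the end of it. I'll lift and move in again.

```bash
python3 -m pendant '[{"translation":[0,-1,-8],"twist":[-0.012,0.007,-0.006],"grip":-1},{"translation":[0,4,-12],"twist":[-0.012,0,0],"grip":-1},{"translation":[0,8,-3],"twist":[0,0,0],"grip":-1},{"translation":[0,8,0],"twist":[0,0,0],"grip":-1},{"translation":[0,0,4],"twist":[0,0,0],"grip":-1},{"translation":[0,0,4],"twist":[0,0,0],"grip":-1},{"translation":[0,0.2,3],"twist":[0,0,0],"grip":-1},{"translation":[0,0.3,3],"twist":[0,0,0],"grip":-1},{"translation":[0,0.3,3],"twist":[0,0,0],"grip":-1},{"translation":[0,0.3,2],"twist":[0,0,0],"grip":-1}]' 20
python3 - <<'E'
from h import *
rel([.5881,-.2071,.095],.046)
E
```

```text
t: 25.6
tool_pos: [0.5865, -0.2, 0.1072]
orientation: [0.074, -3.136, -0.007]
force: [0.7, 0.2, -0.1]
opening: 0.0003
t 25.6 tcp [ 0.5865 -0.2     0.1072] F [ 0.69  0.25 -0.09] open 0.0003
axes x [-0.999 -0.047  0.004] y [-0.047  0.999  0.005] z [-0.004  0.005 -1.   ]
shift [-1.4 -7.2 12.2]
twist [ 0.0048 -0.0042  0.0009]
```

```bash
python3 -m pendant '[{"translation":[-1,-4,0],"twist":[0.004,-0.004,0],"grip":-1},{"translation":[0,-3.5,0],"twist":[0,0,0],"grip":-1},{"translation":[0,0,2],"twist":[0,0,0],"grip":-1},{"translation":[0,0.3,2],"twist":[0,0,0],"grip":-1},{"translation":[0,0.3,1.5],"twist":[0,0,0],"grip":-1},{"translation":[0,0.3,1.5],"twist":[0,0,0],"grip":-1},{"translation":[0,0.3,1],"twist":[0,0,0],"grip":-1},{"translation":[0,0.3,1],"twist":[0,0,0],"grip":-1},{"translation":[0,0.3,1],"twist":[0,0,0],"grip":-1},{"translation":[0,0.3,1],"twist":[0,0,0],"grip":-1}]' 20
python3 - <<'E'
from h import *
rel([.5881,-.2071,.095],.046)
E
```

```text
t: 26.6
tool_pos: [0.5887, -0.2072, 0.0967]
orientation: [-0.072, 3.138, -0.002]
force: [0.2, -1.4, 2.3]
opening: 0.0008
t 26.6 tcp [ 0.5887 -0.2072  0.0967] F [ 0.22 -1.35  2.27] open 0.0008
axes x [-0.999 -0.046 -0.002] y [-0.046  0.999 -0.001] z [ 0.002 -0.001 -1.   ]
shift [0.6 0.2 1.7]
twist [-0.0015  0.0022  0.0001]
```

```bash
python3 -m pendant '[{"translation":[0,0.2,0.7],"twist":[-0.001,0.002,0],"grip":-1},{"translation":[0,0.2,0.7],"twist":[0,0,0],"grip":-1},{"translation":[0,0.2,0.7],"twist":[0,0,0],"grip":-1},{"translation":[0,0.2,0.7],"twist":[0,0,0],"grip":-1},{"translation":[0,0.2,0.7],"twist":[0,0,0],"grip":-1},{"translation":[0,0.2,0.7],"twist":[0,0,0],"grip":-1},{"translation":[0,0.2,0.7],"twist":[0,0,0],"grip":-1},{"translation":[0,0.2,0.7],"twist":[0,0,0],"grip":-1},{"translation":[0,0.2,0.7],"twist":[0,0,0],"grip":-1},{"translation":[0,0.2,0.7],"twist":[0,0,0],"grip":-1}]' 20
python3 - <<'E'
from h import *
rel([.5881,-.2071,.09],.046)
E
```

```text
t: 27.6
tool_pos: [0.5889, -0.2053, 0.0893]
orientation: [-0.072, 3.14, -0.001]
force: [0.1, -0.6, 2.1]
opening: 0.0007
t 27.6 tcp [ 0.5889 -0.2053  0.0893] F [ 0.08 -0.57  2.11] open 0.0007
axes x [-0.999 -0.046 -0.001] y [-0.046  0.999 -0.001] z [ 0.001 -0.001 -1.   ]
shift [ 0.8 -1.8 -0.7]
twist [-0.001   0.0007  0.0002]
```

```bash
python3 -m pendant '[{"translation":[0,-0.4,0.7],"twist":[0,0,0],"grip":-1},{"translation":[0,-0.4,0.7],"twist":[0,0,0],"grip":-1},{"translation":[0,-0.4,0.7],"twist":[0,0,0],"grip":-1},{"translation":[0,-0.4,0.7],"twist":[0,0,0],"grip":-1},{"translation":[0,-0.4,0.7],"twist":[0,0,0],"grip":-1},{"translation":[0,0,0.7],"twist":[0,0,0],"grip":-1},{"translation":[0,0,0.7],"twist":[0,0,0],"grip":-1},{"translation":[0,0,0.7],"twist":[0,0,0],"grip":-1},{"translation":[0,0,0.7],"twist":[0,0,0],"grip":-1},{"translation":[0,0,0.7],"twist":[0,0,0],"grip":-1}]' 20
python3 - <<'E'
from h import *
rel([.5881,-.2071,.085],.046)
E
```

```text
t: 28.6
tool_pos: [0.5889, -0.2063, 0.0812]
orientation: [-0.073, 3.14, 0.001]
force: [-0.2, 0.2, 2.1]
opening: 0.0004
t 28.6 tcp [ 0.5889 -0.2063  0.0812] F [-0.18  0.21  2.14] open 0.0004
axes x [-0.999 -0.047 -0.   ] y [-0.047  0.999  0.001] z [ 0.     0.001 -1.   ]
shift [ 0.8 -0.7 -3.8]
twist [0.0007 0.0003 0.0006]
```

```bash
python3 -m pendant '[{"translation":[0,-0.5,0.6],"twist":[0,0,0],"grip":-1},{"translation":[0,-0.5,0.6],"twist":[0,0,0],"grip":-1},{"translation":[0,-0.5,0.6],"twist":[0,0,0],"grip":-1},{"translation":[0,-0.5,0.6],"twist":[0,0,0],"grip":-1},{"translation":[0,-0.5,0.6],"twist":[0,0,0],"grip":-1},{"translation":[0,-0.5,0.6],"twist":[0,0,0],"grip":-1},{"translation":[0,-0.5,0.6],"twist":[0,0,0],"grip":-1},{"translation":[0,-0.5,0.6],"twist":[0,0,0],"grip":-1},{"translation":[0,0,0.6],"twist":[0,0,0],"grip":-1},{"translation":[0,0,0.6],"twist":[0,0,0],"grip":-1}]' 20
python3 - <<'E'
from h import *
rel([.5881,-.2071,.085],.046)
E
```

```text
t: 29.6
tool_pos: [0.589, -0.2099, 0.0748]
orientation: [0.073, -3.141, -0.003]
force: [-1.8, 3.0, 7.4]
opening: 0.0006
t 29.6 tcp [ 0.589  -0.2099  0.0748] F [-1.81  3.02  7.4 ] open 0.0006
axes x [-0.999 -0.047  0.   ] y [-0.047  0.999  0.002] z [-0.     0.002 -1.   ]
shift [  0.7   2.9 -10.2]
twist [ 0.002  -0.0001  0.0007]
```

```bash
python3 -m pendant '[{"translation":[0,0,0.6],"twist":[0,0,0],"grip":-1},{"translation":[0,0,0.6],"twist":[0,0,0],"grip":-1},{"translation":[0,0,0.6],"twist":[0,0,0],"grip":-1},{"translation":[0,0,0.6],"twist":[0,0,0],"grip":-1},{"translation":[0,0,0.6],"twist":[0,0,0],"grip":-1},{"translation":[0,0,0.6],"twist":[0,0,0],"grip":-1},{"translation":[0,0,0.6],"twist":[0,0,0],"grip":-1},{"translation":[0,0,0.6],"twist":[0,0,0],"grip":-1},{"translation":[0,0,0.6],"twist":[0,0,0],"grip":-1},{"translation":[0,0,0.6],"twist":[0,0,0],"grip":-1}]' 20
python3 - <<'E'
from h import *
rel([.5881,-.2071,.085],.046)
E
```

```text
t: 30.6
tool_pos: [0.589, -0.2099, 0.0748]
orientation: [-0.074, 3.141, 0.002]
force: [-3.4, 2.2, 5.8]
opening: 0.001
t 30.6 tcp [ 0.589  -0.2099  0.0748] F [-3.42  2.22  5.84] open 0.001
axes x [-0.999 -0.047 -0.   ] y [-0.047  0.999  0.001] z [ 0.     0.001 -1.   ]
shift [  0.8   2.9 -10.2]
twist [0.0014 0.0001 0.0013]
```

```bash
python3 -m pendant '[{"translation":[0.2,0,0.6],"twist":[0,0,0],"grip":-1},{"translation":[0.2,0,0.7],"twist":[0,0,0],"grip":-1},{"translation":[0.2,0,0.8],"twist":[0,0,0],"grip":-1},{"translation":[0.1,0,0.9],"twist":[0,0,0],"grip":-1},{"translation":[0,0,0.9],"twist":[0,0,0],"grip":-1},{"translation":[0,0,1],"twist":[0,0,0],"grip":-1},{"translation":[0,0,1],"twist":[0,0,0],"grip":-1},{"translation":[0,0,1],"twist":[0,0,0],"grip":-1},{"translation":[0,0,1],"twist":[0,0,0],"grip":-1},{"translation":[0,0,1],"twist":[0,0,0],"grip":-1}]' 20
python3 - <<'E'
from h import *
rel([.5881,-.2071,.085],.046)
E
```

```text
t: 31.6
tool_pos: [0.5891, -0.2099, 0.0746]
orientation: [-0.075, 3.139, 0.0]
force: [-3.8, 3.2, 9.3]
opening: 0.0001
t 31.6 tcp [ 0.5891 -0.2099  0.0746] F [-3.75  3.23  9.32] open 0.0001
axes x [-0.999 -0.048 -0.002] y [-0.048  0.999  0.   ] z [ 0.002  0.    -1.   ]
shift [  0.8   2.9 -10.4]
twist [0.0003 0.0019 0.0021]
```

The foot is firmly on the peg at 9.3 N, which is about 11 N of pinch. I'll lift straight off and check.

```bash
python3 -m pendant '[{"translation":[0,0,-1],"twist":[0,0,0],"grip":-1},{"translation":[0,0,-5],"twist":[0,0,0],"grip":-1},{"translation":[0,0,-15],"twist":[0,0,0],"grip":-1},{"translation":[0,0,-30],"twist":[0,0,0],"grip":-1},{"translation":[0,0,-40],"twist":[0,0,0],"grip":-1},{"translation":[0,0,-40],"twist":[0,0,0],"grip":-1},{"translation":[40,0,-20],"twist":[0,0,0],"grip":-1},{"translation":[40,0,0],"twist":[0,0,0],"grip":-1},{"translation":[40,0,0],"twist":[0,0,0],"grip":-1},{"translation":[30,0,0],"twist":[0,0,0],"grip":-1}]' 20
python3 - <<'E'
from h import *
s=robot.read_state();print(s["t"],s["tool_pos"],s["force"])
p,d,i=cam("scene");q,e,j=cam("wrist");P=pts(d,i)
c=P[150:230,190:240].reshape(-1,3);ex=np.array([.999,.046]);ey=np.array([-.046,.999])
w=(c[:,:2]-[.575,-.1857]);S=w@ex*1000;y=w@ey*1000;z=c[:,2]*1000
m=(S>4)&(S<20)&(z>64)&(z<135)&(y<35)&(y>-60)
k=np.polyfit(y[m&(abs(y)>10)],z[m&(abs(y)>10)],1);print("strap slope",k, m.sum())
save("s7.png",np.hstack([cv2.resize(p[160:240,180:260],(400,400),interpolation=cv2.INTER_CUBIC),cv2.resize(q[100:400,130:430],(400,400))]))
save("s7full.png",p)
E
```

```text
t: 32.6
tool_pos: [0.4366, -0.2185, 0.2374]
orientation: [-0.079, 3.138, -0.006]
force: [0.6, 0.0, 0.7]
opening: 0.0004
32.6 [ 0.43661121 -0.21845477  0.23739785] [0.55766398 0.00460976 0.6688253 ]
strap slope [6.27515998e-02 7.52605664e+01] 98
```

View pics/s7.png

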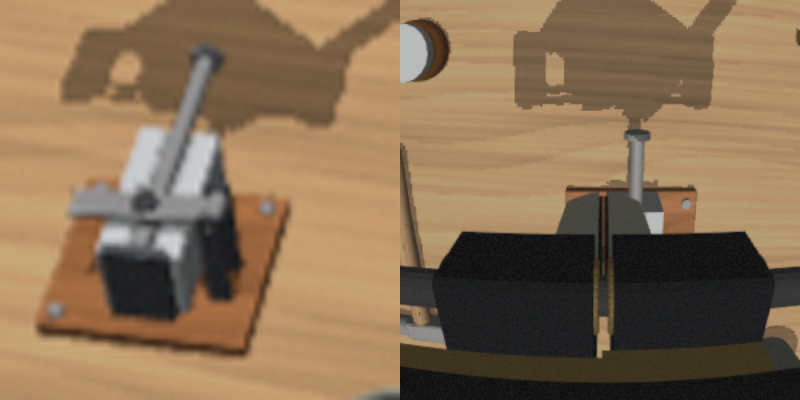

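The picture shows the strap closed across the peg (left view, about (145, 200)), with the peg still in the groove. The fitted slope gives a strap angle of −0.063, the same as when pressed. I'll compare the peg's head position before and after.

Run:
```python
from h import *
t=np.load("pics/w3.npz")
q,e,j=cam("wrist");Pn=pts(e,j,True)
for n,P in(("before",t["P"]),("after",Pn)):
    c=P[:300].reshape(-1,3);w=c[:,:2]-[.575,-.1857];s=w@[.999,.046];y=w@[-.046,.999]
    m=(s>-.15)&(s<-.07)&(abs(y)<.014)&(c[:,2]>.045)&(c[:,2]<.085)
    print(n,m.sum(),"head back s",np.percentile(s[m],2).round(4),"axis y",np.median(y[m]).round(4),"top z shank",np.percentile(c[m&(s>-.12),2],60).round(4))
```

```text
before 1017 head back s -0.1368 axis y 0.0004 top z shank 0.0657
after 647 head back s -0.1368 axis y 0.0001 top z shank 0.0658
```

```bash
python3 -c "
from h import *
robot.close_job()"
```

```text
the job is handed in; nothing more can be done
```

The thick peg is in the V-block groove with its tip against the stop, and the strap is closed and bearing on it. I handed the job in at about 33 s of the 72 s allowed.

**Peg:** I slid it along the groove until it stopped moving, with a forward push of up to about 7.5 N, then let go while the strap still stood open. The head's back face measured 136.8 mm behind the V-block origin both before and after clamping. That fits a seated tip and shows clamping did not move the peg.

**Strap:** On the first two presses the finger slid off the strap's free end, at no more than about 6 N, so I lifted and repositioned it each time. On the last press the foot met the peg at about −0.06 rad. I pressed with 9.3 N, which I estimate at about 11 N of pinch. After I lifted off, the camera still showed the strap at about −0.063 rad.

**Not measured:** The tip force on the stop and the pinch are worked out from wrist force readings and estimated friction and lever arms. Those force readings were taken only at the end of each move. I did not compare the other objects before and after, though every move kept clear of them.

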